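# Lay out stacked glass blanks on their kiln boards

## Robot

A 6-joint arm with a two-finger parallel gripper is mounted at the origin on the work surface. World frame = base frame: x ahead of the robot, y to its left, z up, the work surface at z = 0. Lengths are in m, angles in degrees, forces in N, time in s.
With the tool pointing down it reaches from about 0.4 to 0.925 m from the base axis. Payload 3.4 kg.
Tool frame: the origin (TCP) lies midway between the tips of the shut fingers; the grasp point (between the pads) lies 19 mm behind it; z points along the fingers, y is the line along which they close (so a half turn about z gives the same grasp; the last joint's range is limited). The gripper opens to 85 mm and grips with 20 to 120 N. Pads are 22 mm wide; open, the fingers measure 114 mm over their backs; the gripper's body (76 mm by 85 mm) begins 54 mm behind the grasp point. The pads swing forward as they close: fully open they stand 13 mm farther back than shut.
Start: joints at [-75.774, 17.578, 86.31, -0, 76.112, -4.211], TCP at [0.182, -0.545, 0.231] pointing down, gripper open.
Joint ranges: [-179.03, 179.03], [-60, 130.46], [8.19, 133.38], [-81.62, 261.62], [5.75, 156.47], [-153.77, 153.77]. Speed limits (degrees/s): [147.25, 147.25, 180, 180, 180, 180].

## Interface

Orientations are given as [roll, pitch, yaw] about the fixed x, y, z axes, in that order (R = Rz(yaw) Ry(pitch) Rx(roll)).
In Python, from workcell import arm, planner, sense, grab_frame, finish_job, find_in, cut_out, pinpoint gives the robot as it stands. The module is installed in compiled form; this text tells all that it offers. Calls block until the motion is done:
- arm.movep(position, orientation): joint-space move of the TCP to a pose.
- arm.move_l(position, ori=None, rate=0.15): straight line of the TCP; ori=None keeps the orientation; rate is the mean speed in m/s.
- arm.movej(angles): joint-space move.
- arm.grip(opening): opening from 0.0 (shut) to 1.0 (fully open); the grip force is fixed at half the most; returns when the fingers have stopped.
- arm.dwell(seconds).
- planner.inverse_kinematics(position, orientation): joint angles nearest the present ones, or None.
- sense(): the state.
- grab_frame(name): name is "side" or "top"; returns a dict with "color" (420x560x3 uint8, red, green, blue), "K" (3x3 intrinsics, pixels), "view" (4x4, takes a point from world to camera coordinates). Camera axes: x right, y down, z forward; pixel columns grow to the right and rows downward; lengths in m; the calibration is good to about 2 mm. A picture is of the moment at which its call begins. There is no depth.
A pose or a line that the arm cannot do raises arm.PlanningError and nothing moves.
- finish_job(): hands the job in; it is judged then, once.
Trained networks look in the newest picture that a camera, given by its name, has taken for a name from the list of things; names that differ only in an ending like _2 or _b are one class to them, and where a whole thing is asked for, a point or a joint stands for the part that bears it (a point fixed in the world has none). Each returns a list of dicts, best first, with "confidence" (0 to 1); they miss things now and then, are a little off and sometimes report something else, mostly with a low value. They report only what shows in the picture. A call takes as long as a camera call. They do not tell look-alikes from the thing itself.
- find_in(camera, target): "xyz" ([x, y, z] in m, in world coordinates, good to about 4 mm: the middle of the surface that is visible of it).
- cut_out(camera, target): "mask" (420x560 bool, what is visible of it).
- pinpoint(camera, target): "xyz" ([x, y, z] in m, in world coordinates, good to about 4 mm: a listed point, or the origin of a listed thing).
The state is a dict: "t": time; "joints": joint angles; "qd": joint speeds; "joint_efforts": joint torques, N m; "ee_pos": TCP position; "ee_rot": TCP orientation; "force": force on the tool from outside, world axes, zero at the start; "moment": the same for the moment, N m; "grip_width": opening from 0.0 (shut) to 1.0 (fully open); "gripper_force": force on a finger pad.
Only numpy, scipy, OpenCV 4.12 (cv2) and the standard library are available. Lean on these libraries where they do the work, as an engineer would, in place of code of your own. Each camera call takes 0.05 s, during which the arm holds its last target. There are 200 camera calls.

## Task

The stacked cast-glass blanks have to be laid out for the kiln. Working down the stack from the top, set each blank down gently on the kiln board whose patch has its colour, lying flat, centred on the patch and lined up with it. Do not tip the blanks over, and leave the cup of glass rods and the vase where they stand.

Things in the scene. Friction and masses are not known exactly. Their poses are not given: they have to be found in the camera images.
- green_blank: Rectangular cast-glass blank, opaque green glass, 44 x 36 x 24 mm (length along its x, width along its y, height along z). Origin: centre of its underside. At the start it is the top one in the stack of four blanks, which lie loosely one on another, longest at the bottom and shortest on top, roughly centred and parallel. It weighs under 0.4 kg.
- red_blank: Rectangular cast-glass blank, opaque red glass, 68 x 40 x 24 mm (length along its x, width along its y, height along z). Origin: centre of its underside. At the start it is second from the top in the stack of four blanks, which lie loosely one on another, longest at the bottom and shortest on top, roughly centred and parallel. It weighs under 0.4 kg.
- yellow_blank: Rectangular cast-glass blank, opaque yellow glass, 92 x 44 x 24 mm (length along its x, width along its y, height along z). Origin: centre of its underside. At the start it is third from the top in the stack of four blanks, which lie loosely one on another, longest at the bottom and shortest on top, roughly centred and parallel. It weighs under 0.4 kg.
- blue_blank: Rectangular cast-glass blank, opaque blue glass, 116 x 48 x 24 mm (length along its x, width along its y, height along z). Origin: centre of its underside. At the start it is the bottom one, standing on the bench in the stack of four blanks, which lie loosely one on another, longest at the bottom and shortest on top, roughly centred and parallel. It weighs under 0.4 kg.
- green_board: Cream-coloured ceramic kiln board fixed to the bench, 140 x 72 x 12 mm (length along its x), with a flush green patch 60 x 48 mm in the middle of its flat top, long side along x. Origin: centre of its underside, so its top is at z = 12 mm in its own frame.
- red_board: Cream-coloured ceramic kiln board fixed to the bench, 140 x 72 x 12 mm (length along its x), with a flush red patch 84 x 52 mm in the middle of its flat top, long side along x. Origin: centre of its underside, so its top is at z = 12 mm in its own frame.
- yellow_board: Cream-coloured ceramic kiln board fixed to the bench, 140 x 72 x 12 mm (length along its x), with a flush yellow patch 108 x 56 mm in the middle of its flat top, long side along x. Origin: centre of its underside, so its top is at z = 12 mm in its own frame.
- blue_board: Cream-coloured ceramic kiln board fixed to the bench, 140 x 72 x 12 mm (length along its x), with a flush blue patch 132 x 60 mm in the middle of its flat top, long side along x. Origin: centre of its underside, so its top is at z = 12 mm in its own frame.
- rod_cup: Steel cup, 66 mm across and 85 mm high, standing loose on the bench, with coloured glass rods sticking up to 150 mm above the bench. Origin: centre of its underside. To be left alone.
- vase: Finished purple glass vase, 60 mm across at its widest and 110 mm high, standing loose on the bench. Origin: centre of its underside. To be left alone.
Not all that is in view belongs to the job. Leave any blue or purple look-alike of the green_blank alone.

How it is judged (in metres and radians):
On the way, in this order (a step that is already met when the one before it is completed fails the run):
1. the green blank lies released on the green board, centred on its patch and along it (horizontal distance between green_blank and green_board below 0.012 m and z of green_blank in the frame of green_board between 0.008 and 0.016 m and angle between green_blank's own z axis and vertical below 0.08 rad and angle between the x axis of green_blank and the x axis of green_board, either way round below 0.17 rad and contact force between the fingers and green_blank below 0.3 N and linear speed of green_blank below 0.02 m/s), for 0.2 s.
2. the red blank lies released on the red board, centred on its patch and along it (horizontal distance between red_blank and red_board below 0.012 m and z of red_blank in the frame of red_board between 0.008 and 0.016 m and angle between red_blank's own z axis and vertical below 0.08 rad and angle between the x axis of red_blank and the x axis of red_board, either way round below 0.17 rad and contact force between the fingers and red_blank below 0.3 N and linear speed of red_blank below 0.02 m/s), for 0.2 s.
3. the yellow blank lies released on the yellow board, centred on its patch and along it (horizontal distance between yellow_blank and yellow_board below 0.012 m and z of yellow_blank in the frame of yellow_board between 0.008 and 0.016 m and angle between yellow_blank's own z axis and vertical below 0.08 rad and angle between the x axis of yellow_blank and the x axis of yellow_board, either way round below 0.17 rad and contact force between the fingers and yellow_blank below 0.3 N and linear speed of yellow_blank below 0.02 m/s), for 0.2 s.
4. the blue blank lies released on the blue board, centred on its patch and along it (horizontal distance between blue_blank and blue_board below 0.012 m and z of blue_blank in the frame of blue_board between 0.008 and 0.016 m and angle between blue_blank's own z axis and vertical below 0.08 rad and angle between the x axis of blue_blank and the x axis of blue_board, either way round below 0.17 rad and contact force between the fingers and blue_blank below 0.3 N and linear speed of blue_blank below 0.02 m/s), for 0.2 s.
At the end, for the whole second after the job is handed in: Each of the four blanks lies flat (within 0.08 rad) on the board with the patch of its own colour, its centre within 12 mm of the board's centre, its length along the board's within 0.17 rad (either way round), underside within 4 mm of the board's top, released and at rest (all of step 1 and all of step 2 and all of step 3 and all of step 4); the robot touches nothing.
It fails at once if a blank is tipped or turned over (more than about 35 degrees) (angle between any of green_blank, red_blank, yellow_blank, blue_blank's own z axis and vertical above 0.6 rad).
It fails at once if a blank is dropped from a height or knocked flying (moves over 0.4 m/s while not held) ((contact force between the fingers and green_blank below 0.3 N and linear speed of green_blank above 0.4 m/s) or (contact force between the fingers and red_blank below 0.3 N and linear speed of red_blank above 0.4 m/s) or (contact force between the fingers and yellow_blank below 0.3 N and linear speed of yellow_blank above 0.4 m/s) or (contact force between the fingers and blue_blank below 0.3 N and linear speed of blue_blank above 0.4 m/s)).
It fails at once if the cup of rods is pushed away or knocked over (distance of rod_cup from where it was at the start of the episode above 0.02 m or angle between rod_cup's own z axis and vertical above 0.3 rad).
It fails at once if the vase is pushed away or knocked over (distance of vase from where it was at the start of the episode above 0.02 m or angle between vase's own z axis and vertical above 0.3 rad).
It also fails if it takes over 136 s, if anything falls off the work surface, if the arm or the gripper's body presses on something with over 40 N, if the wrist force passes 120 N, or if a joint passes its speed limit or range.

## Working session

There is one attempt and no reset: what is moved stays moved. The work goes in short steps, each a Python script; the robot and the scene stay as the last script left them, time stands still between calls to the robot, and variables do not carry over. Pictures are saved under pics/ and viewed, at most 14 in all, crops included, and the job is handed in when it is done.

```bash
mkdir -p pics; python3 - <<'E'
from workcell import *
import cv2,numpy as np
for c in("top","side"):
    f=grab_frame(c); cv2.imwrite(f"pics/{c}0.png",f["color"][:,:,::-1]); print(c,f["K"].tolist(),np.round(f["view"],4).tolist())
    for n in["green_blank","red_blank","yellow_blank","blue_blank","green_board","red_board","yellow_board","blue_board","rod_cup","vase"]:
        print(n,[(np.round(d["xyz"],3).tolist(),round(d["confidence"],2)) for d in pinpoint(c,n)])
s=sense();print(s["ee_rot"],s["t"],s["ee_pos"])
E
```

```text
top [[449.06660267046817, 0.0, 272.46997269174204], [0.0, 449.06660267046817, 216.1776576000033], [0.0, 0.0, 1.0]] [[0.011, -0.9996, -0.0262, 0.0244], [-0.996, -0.0086, -0.0888, 0.5382], [0.0885, 0.0271, -0.9957, 1.1281], [0.0, 0.0, 0.0, 1.0]]
green_blank [([0.624, -0.123, 0.071], 0.82), ([0.63, -0.023, 0.003], 0.75), ([0.62, -0.124, 0.022], 0.61), ([0.562, -0.231, 0.001], 0.6), ([0.696, -0.234, 0.0], 0.51)]
red_blank [([0.624, -0.125, 0.048], 0.53)]
yellow_blank [([0.619, -0.126, 0.022], 0.57)]
blue_blank [([0.621, -0.125, -0.001], 0.74)]
green_board [([0.524, -0.412, 0.002], 0.93), ([0.624, -0.128, 0.046], 0.46)]
red_board [([0.639, 0.134, 0.002], 0.93)]
yellow_board [([0.413, 0.196, 0.004], 0.96)]
blue_board [([0.477, 0.003, 0.002], 0.96)]
rod_cup [([0.54, 0.414, 0.002], 0.96)]
vase [([0.423, -0.21, 0.003], 0.85)]
side [[411.9472721317763, 0.0, 288.7091371810379], [0.0, 411.9472721317763, 214.52337766103489], [0.0, 0.0, 1.0]] [[0.9441, -0.3295, 0.0043, -0.5081], [-0.2532, -0.7339, -0.6303, 0.1727], [0.2109, 0.594, -0.7763, 0.8954], [0.0, 0.0, 0.0, 1.0]]
green_blank [([0.69, -0.233, -0.002], 0.94), ([0.626, -0.018, 0.001], 0.86), ([0.624, -0.127, 0.069], 0.78), ([0.56, -0.233, -0.002], 0.71), ([0.522, -0.416, -0.001], 0.27)]
red_blank [([0.62, -0.122, 0.044], 0.87), ([0.621, -0.126, -0.0], 0.64), ([0.541, 0.412, -0.002], 0.55)]
yellow_blank [([0.619, -0.125, 0.026], 0.74)]
blue_blank [([0.623, -0.123, -0.0], 0.84)]
green_board [([0.52, -0.418, -0.002], 0.62)]
red_board [([0.641, 0.133, -0.007], 0.8)]
yellow_board [([0.412, 0.194, 0.0], 0.7)]
blue_board [([0.474, 0.001, -0.001], 0.76)]
rod_cup [([0.542, 0.413, -0.001], 0.76), ([0.618, -0.122, 0.025], 0.27)]
vase [([0.425, -0.211, -0.002], 0.96)]
[1.79996735e+02 9.35583670e-04 1.84366797e+01] 1.1 [ 0.18182212 -0.54550946  0.23132936]
```

View pics/top0.png

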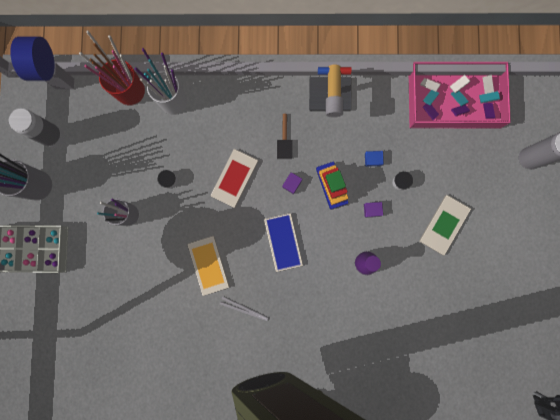

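View pics/side0.png

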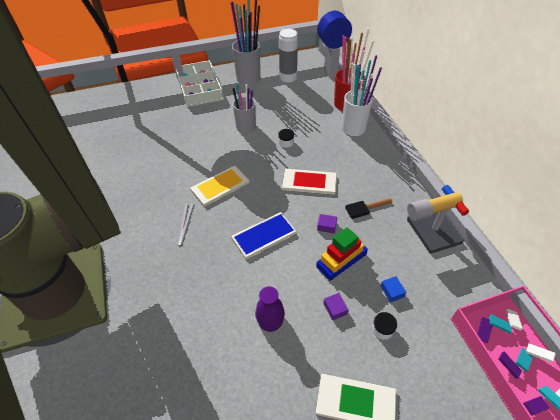

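The top view shows the stack at about (332,185), with boards at green (446,224), red (234,178), yellow (208,265) and blue (284,242). The look-alikes lie apart at (292,182), (373,209) and (374,158), and the side view agrees. I'll fit each outline in both cameras.

```bash
cat > h.py <<'E'
from workcell import *
import cv2,numpy as np
from scipy.optimize import minimize
HUE=dict(green=60,red=0,yellow=21,blue=119)
SIZE=dict(green=(.044,.036),red=(.068,.040),yellow=(.092,.044),blue=(.116,.048))
PATCH=dict(green=(.060,.048),red=(.084,.052),yellow=(.108,.056),blue=(.132,.060))
def fit(f,col,xy,size,z0,h):
    """pose (x,y,yaw deg) of a coloured box, by matching its silhouette; also IoU"""
    U=4
    def proj(P):
        q=(f["view"][:3,:3]@np.asarray(P).T).T+f["view"][:3,3]; q=q@f["K"].T
        return q[:,:2]/q[:,2:]
    hsv=cv2.cvtColor(f["color"],cv2.COLOR_RGB2HSV).astype(int)
    dh=abs((hsv[...,0]-HUE[col]+90)%180-90)
    m=((dh<9)&(hsv[...,1]>110)&(hsv[...,2]>35)).astype(np.uint8)
    c=proj([[*xy,z0]])[0]; w=np.zeros_like(m)
    cv2.circle(w,tuple(int(v) for v in c),int(.08*450),1,-1); m&=w
    n,l,s,_=cv2.connectedComponentsWithStats(m)
    k=1+s[1:,4].argmax(); m=(l==k).astype(np.uint8)
    M=cv2.resize(m,None,fx=U,fy=U,interpolation=cv2.INTER_NEAREST)
    def cost(p):
        a=np.radians(p[2]); R=np.array([[np.cos(a),-np.sin(a)],[np.sin(a),np.cos(a)]])
        b=np.array([[i*size[0]/2,j*size[1]/2] for i in(-1,1) for j in(-1,1)])@R.T+p[:2]/1000
        q=proj([[*v,z] for v in b for z in(z0,z0+h)])
        I=np.zeros_like(M)
        cv2.fillConvexPoly(I,cv2.convexHull(np.round((q+.5)*U).astype(np.int32)),1)
        return 1-(I&M).sum()/max(1,(I|M).sum())
    best=min((minimize(cost,[xy[0]*1e3,xy[1]*1e3,a],method="Nelder-Mead",options=dict(
        initial_simplex=np.array([xy[0]*1e3,xy[1]*1e3,a])+np.array([[0,0,0],[8,0,0],[0,8,0],[0,0,15]]),xatol=.1,fatol=1e-4))
        for a in range(-90,90,30)),key=lambda r:r.fun)
    x,y,a=best.x
    return x/1e3,y/1e3,(a+90)%180-90,1-best.fun
E
python3 - <<'E'
from h import *
B=dict(green=(.522,-.414),red=(.64,.133),yellow=(.413,.195),blue=(.476,.002))
for c in("top","side"):
    f=grab_frame(c)
    for n in B: print(c,n,np.round(fit(f,n,B[n],PATCH[n],.012,0),4))
    print("blank",np.round(fit(f,"green",(.622,-.125),SIZE["green"],.072,.024),4))
print(sense()["force"],sense()["grip_width"])
E
```

```text
top green [  0.5221  -0.4126 -31.0168   0.8458]
top red [  0.6402   0.1333 -25.8291   0.9474]
top yellow [ 0.4114  0.1964 17.9848  0.9632]
top blue [4.73700e-01 2.60000e-03 1.24726e+01 9.33800e-01]
blank [ 0.6205 -0.1233 22.349   0.8239]
side green [  0.5238  -0.4158 -30.2464   0.9505]
side red [  0.6416   0.1321 -26.5497   0.9533]
side yellow [ 0.4125  0.1961 18.4666  0.9603]
side blue [4.74900e-01 1.70000e-03 1.32056e+01 9.53700e-01]
blank [ 0.6213 -0.1238 24.3654  0.8858]
[ 0.70108316 -0.64170608  0.01298895] 0.9994885752933321
```

The two cameras agree to within 2–3 mm, so I'll pick green.

```bash
cat >> h.py <<'E'
BOARD=dict(green=(.523,-.4142,-30.6),red=(.6409,.1327,-26.2),yellow=(.412,.1963,18.2),blue=(.4743,.0022,12.8))
ZU=dict(green=.072,red=.048,yellow=.024,blue=0.)
DZ=.004   # TCP above the blank's underside
def yaw_for(x,y,z,a):
    c=[]
    for k in(a,a+180):
        q=planner.inverse_kinematics([x,y,z],[180,0,(k+180)%360-180])
        if q is not None:c.append((abs(q[5]),k))
    return (min(c)[1]+180)%360-180
def locate(n):
    P=[fit(grab_frame(c),n,(.621,-.124),SIZE[n],ZU[n],.024) for c in("top","side")]
    for p in P: print(n,np.round(p,4))
    P=np.array(P); d=(P[1,2]-P[0,2]+90)%180-90
    return (*P[:,:2].mean(0),P[0,2]+d/2)
def pick(n,p):
    x,y,a=p; z=ZU[n]+DZ; a=yaw_for(x,y,z,a)
    arm.movep([x,y,.25],[180,0,a]); arm.grip(.85)
    arm.move_l([x,y,z+.03],rate=.12); f0=sense()["force"][2]
    arm.move_l([x,y,z],rate=.04); s=sense(); print("down",s["t"],s["ee_pos"],s["force"]-[0,0,f0])
    arm.grip(0); s=sense(); print("grip",s["grip_width"]*85,s["gripper_force"],s["force"])
    arm.move_l([x,y,z+.03],rate=.04); arm.move_l([x,y,.25],rate=.15)
    s=sense(); print("up",s["grip_width"]*85,s["gripper_force"],s["force"])
def place(n,off=(0,0),zz=.012):
    x,y,a=BOARD[n]; x+=off[0];y+=off[1]; z=zz+DZ; a=yaw_for(x,y,z,a)
    arm.movep([x,y,.2],[180,0,a]); arm.move_l([x,y,z+.02],rate=.12); arm.dwell(.3)
    f0=sense()["force"][2]; h=z+.004
    while h>z-.0045:
        arm.move_l([x,y,h],rate=.02); arm.dwell(.1)
        d=sense()["force"][2]-f0
        if d>1.5:break
        h-=.001
    print("set",h-z,d)
    w=SIZE[n][1]/.085; arm.grip(min(1,w+.08)); arm.grip(min(1,w+.3))
    arm.move_l([x,y,z+.05],rate=.06); arm.move_l([x,y,.22],rate=.15); print("t",sense()["t"])
E
python3 - <<'E'
from h import *
pick("green",(.621,-.1236,23.4))
for c in("top","side"):cv2.imwrite(f"pics/{c}1.png",grab_frame(c)["color"][:,:,::-1])
print(find_in("side","green_blank")[:1],sense()["ee_pos"])
E
```

```text
down 5.925 [ 0.62120077 -0.1236516   0.07608418] [ 1.14716855  0.2103152  -0.23899875]
grip 34.24219938072776 60.52115321159363 [1.12696187 0.50326316 3.44538329]
up 34.55198059812628 59.93643343448639 [ 0.11212357  0.29498344 -0.8215549 ]
[{'xyz': [0.5595, -0.2375, 0.0244], 'confidence': 0.85}] [ 0.6203291  -0.12343279  0.24859375]
```

View pics/side1.png

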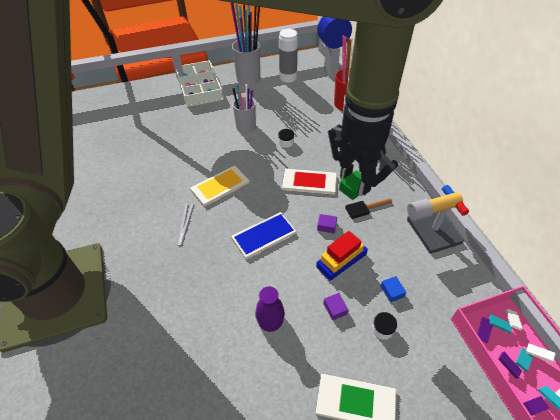

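Green is in the gripper at about (350,183). The rest of the stack still stands at (343,252). I'll zoom in to check for tilt.

```bash
python3 -c "
import cv2;i=cv2.imread('pics/side1.png')[110:280,300:420];cv2.imwrite('pics/z1.png',cv2.resize(i,None,fx=3.5,fy=3.5,interpolation=cv2.INTER_CUBIC))"
```

```text
(no output)
```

View pics/z1.png

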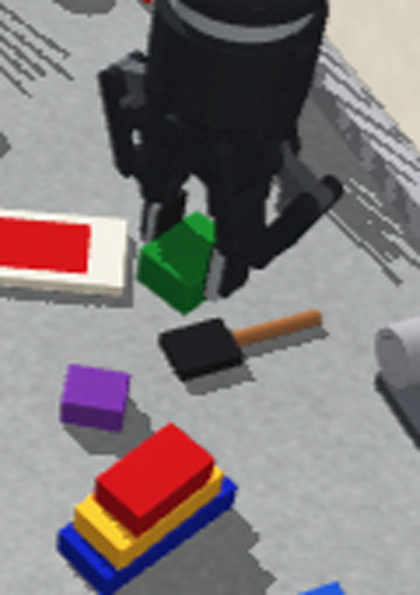

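Green is held level, and red, yellow and blue are still stacked square. I'll place green and locate red.

```bash
python3 - <<'E'
from h import *
place("green")
print(np.round(locate("red"),4))
for c in("top","side"):cv2.imwrite(f"pics/{c}2.png",grab_frame(c)["color"][:,:,::-1])
for c in("top","side"):
    print([(np.round(d["xyz"],3).tolist(),round(d["confidence"],2)) for d in pinpoint(c,"green_blank")])
a=cv2.imread("pics/side2.png");b=cv2.imread("pics/top2.png")
cv2.imwrite("pics/z2.png",np.hstack([cv2.resize(i,(400,400),interpolation=cv2.INTER_CUBIC) for i in(a[300:420,290:410],b[165:285,385:505])]))
E
```

```text
set -3.469446951953614e-18 6.97310694732087
t 16.6917
red [ 0.6204 -0.1244 21.1191  0.9249]
red [ 0.6219 -0.1251 24.1447  0.9227]
[ 0.6212 -0.1247 22.6319]
[([0.563, -0.228, 0.001], 0.77), ([0.422, -0.209, -0.001], 0.74), ([0.522, -0.415, 0.01], 0.66), ([0.63, -0.02, 0.002], 0.66), ([0.696, -0.233, 0.0], 0.56), ([0.526, -0.413, -0.001], 0.37)]
[([0.524, -0.415, 0.011], 0.9), ([0.563, -0.234, -0.004], 0.83), ([0.627, -0.019, -0.001], 0.58), ([0.413, 0.193, 0.0], 0.4)]
```

View pics/z2.png

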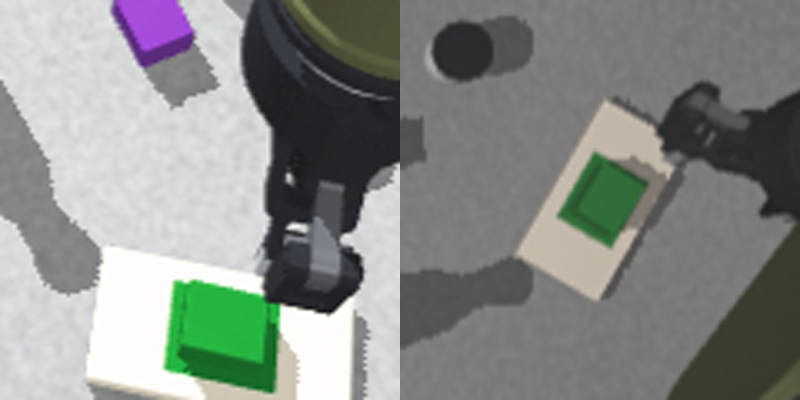

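Green sits flat, centred and aligned in both crops. Next are red and the fix on yellow.

```bash
python3 - <<'E'
from h import *
pick("red",(.6212,-.1247,22.6)); place("red")
print(np.round(locate("yellow"),4))
for c in("top","side"):cv2.imwrite(f"pics/{c}3.png",grab_frame(c)["color"][:,:,::-1])
for c in("top","side"):
    print([(np.round(d["xyz"],3).tolist(),round(d["confidence"],2)) for d in pinpoint(c,"red_blank")])
E
```

```text
down 20.8833 [ 0.62140091 -0.12475698  0.05208323] [-0.16418531 -0.64711348  0.71087605]
grip 38.718796592924804 62.631611824035645 [ 0.03753473 -0.50771691  4.01544587]
up 38.45924158928636 61.96114897727966 [-0.1195186  -0.21770988 -1.69608701]
set -3.469446951953614e-18 7.6076330236276455
t 32.1
yellow [ 0.6192 -0.1237 21.0577  0.945 ]
yellow [ 0.6203 -0.125  21.3672  0.9557]
[ 0.6198 -0.1244 21.2125]
[([0.644, 0.132, 0.015], 0.54)]
[([0.641, 0.135, 0.011], 0.73)]
```

View pics/side3.png

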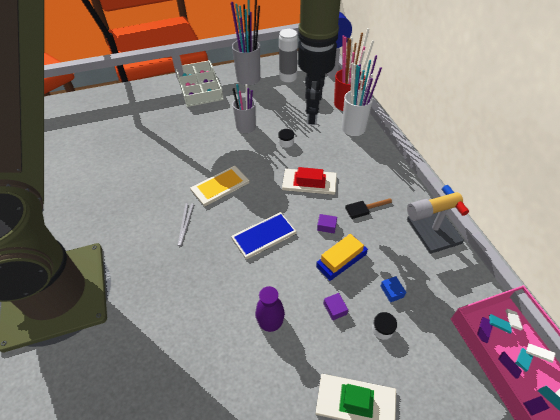

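View pics/top3.png

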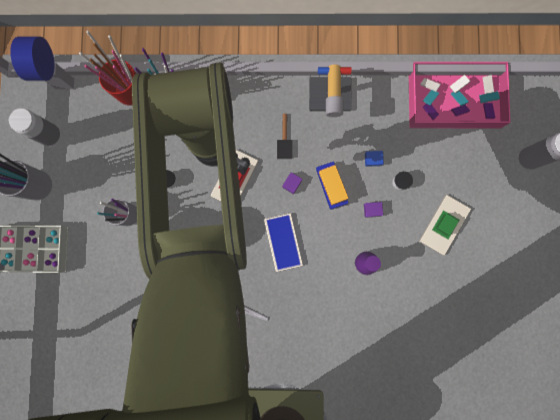

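Red sits on its board (side view, 310,179) and yellow on blue is undisturbed at (343,253). Next is yellow, then the fix on blue.

```bash
python3 - <<'E'
from h import *
pick("yellow",(.6198,-.1244,21.2)); place("yellow")
print(np.round(locate("blue"),4))
for c in("top","side"):cv2.imwrite(f"pics/{c}4.png",grab_frame(c)["color"][:,:,::-1])
for c in("top","side"):
  for n in("yellow_blank","red_blank"):
    print([(np.round(d["xyz"],3).tolist(),round(d["confidence"],2)) for d in pinpoint(c,n)])
E
```

```text
down 36.9583 [ 0.61998381 -0.12444647  0.02807151] [-0.26478807  0.04566756 -0.36992314]
grip 42.73883426868968 63.669880628585815 [-0.06003598  0.1960091   4.77904198]
up 42.520785558230145 62.99362778663635 [ 0.02075895  0.54182917 -2.27753523]
set -3.469446951953614e-18 7.670115060433167
t 48.7833
blue [ 0.6207 -0.1226 19.2519  0.9457]
blue [ 0.6232 -0.1242 18.9689  0.9495]
[ 0.6219 -0.1234 19.1104]
[([0.413, 0.198, 0.012], 0.8), ([0.523, -0.416, 0.011], 0.62)]
[([0.644, 0.133, 0.01], 0.73)]
[([0.413, 0.197, 0.013], 0.92)]
[([0.642, 0.135, 0.007], 0.97)]
```

View pics/side4.png

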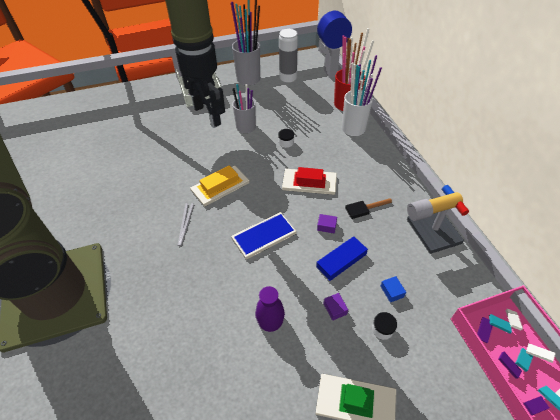

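Yellow is placed (220,182) and blue stands alone at (343,257). I'll place blue, retreat to the start pose and check everything.

```bash
python3 - <<'E'
from h import *
pick("blue",(.6219,-.1234,19.1)); place("blue")
arm.movej([-75.774,17.578,86.31,0,76.112,-4.211])
for c in("top","side"):
  cv2.imwrite(f"pics/{c}5.png",grab_frame(c)["color"][:,:,::-1])
  for n in BOARD:
    print(c,n,[(np.round(np.array(d["xyz"])-[*BOARD[n][:2],.012],3).tolist(),round(d["confidence"],2)) for d in pinpoint(c,n+"_blank") if np.hypot(*(np.array(d["xyz"])[:2]-BOARD[n][:2]))<.03])
print(sense()["t"])
E
```

```text
down 54.4 [ 0.62207358 -0.123433    0.00407654] [ 0.1599354  -0.37235161  0.34816084]
grip 46.592034274102964 64.6152663230896 [ 0.44699748 -0.25400745  3.7673808 ]
up 46.34635061140071 63.77947926521301 [ 0.32261561  0.56652172 -3.50886831]
set -3.469446951953614e-18 8.397506079447894
t 65.0583
top green [([0.001, 0.001, -0.001], 0.58)]
top red [([0.004, 0.0, 0.0], 0.96)]
top yellow [([0.001, -0.001, -0.002], 0.62)]
top blue [([0.001, 0.001, -0.001], 0.86)]
side green [([0.002, -0.002, -0.004], 0.92)]
side red [([0.001, 0.003, -0.005], 0.67)]
side yellow [([0.0, -0.002, 0.0], 0.59)]
side blue [([0.001, 0.001, -0.002], 0.77)]
67.775
```

View pics/side5.png

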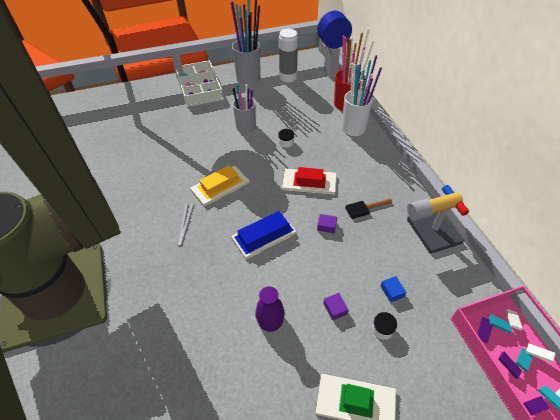

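View pics/top5.png

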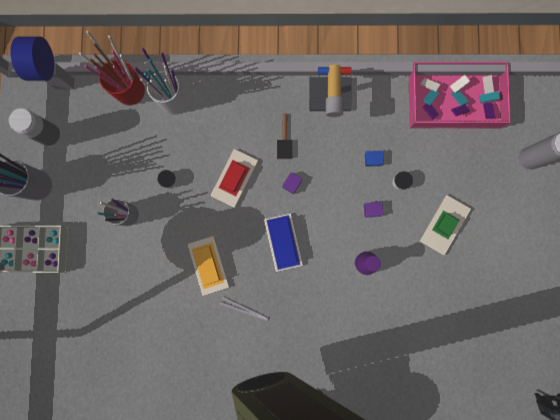

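All four blanks lie centred and aligned on their boards. The vase (367,262), the cup (116,211) and the look-alikes haven't moved.

```bash
python3 -c "
from workcell import *
print(finish_job())"
```

```text
the job is handed in; nothing more can be done
None
```

I set all four blanks down on the boards of their own colour, flat and aligned, with measured centres within about 4 mm, and handed the job in; the cup and vase were not disturbed, and no verdict was returned.

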